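Proof-load a soldered buckle frame on the pull tester

TASK

Lift the silver buckle frame off the terracotta soldering block and set it flat over the two upright pins of the pull tester, then let go of it. Then take the orange handle and pull it out, away from the pins, until the black pointer stands over the red band on the scale, without pulling clearly past the band, and finish while still holding the handle there against its spring so that the soldered frame stays under load. Leave the bottle, green tray, graver and phone where they are.

Things in the scene. Friction and masses are not known exactly. Their poses are not given: they have to be found in the camera images.
- tester: Bench pull tester fixed to the table. Grey base 240 x 70 x 12 mm, its middle 20 mm to +x of the origin. Origin on the table; +x runs along it from the orange handle to the fixed pin, z up. Along +x: orange handle; sliding blue spring-balance housing (x -26 to 46 mm, 42 wide, top at z 40) with the sliding pin on a shoulder at its +x end; fixed shoulder (x 98 to 136) with the fixed pin
- seat (a point): Midway between the two pins at shoulder height (tester x 89, y 0, z 36 mm), fixed to the tester, axes as the tester. Pins: 10 mm diameter, 21 mm either side of it along x, tops 20 mm above it; shoulders 40 mm wide. The frame belongs here, its underside on the shoulders, long way along x; it then has 5 mm of play each way along x, 11 mm across
- carriage (a joint): Sliding housing with its pin: 0 = home, grows (m) as it slides along the tester's -x; stop at 0.025. Slides easily (0.3 N friction, 20 N/m return spring). With the frame over both pins it is stopped, taut, at about 0.010
- pull (a joint): Orange handle and pointer relative to the housing: 0 = home, grows (m) as the handle is drawn along the tester's -x; stop at 0.055. Return spring 350 N/m (7 to 13 N at the band), springs back when let go. Pulling the handle first slides the housing until the frame is taut, and only then stretches this spring
- handle (a point): Middle of the orange handle, an upright block 14 mm thick along tester x, 60 mm wide, standing z 14 to 66 mm over the table; this point is at z 50, tester x -85 mm when home. Pinch it across its thickness from above; 52 mm free between it and the housing at home, but for a rod on the centre line, its top at z 24 mm
- band (a joint): Where the red band's middle stands on the scale, as the value of joint pull (m) at which the pointer is over it; set differently each time, moves with the housing
- red_band (a point): Middle of the red band (12 mm along tester x, 34 mm across) on the white scale on top of the housing; axes as the tester
- pointer (a point): Middle of the black pointer, a bar 3 mm along tester x, 44 mm across, just above the scale; moves with the handle; starts at the +x end of the scale and goes to -x. Axes as the tester
- buckle: Silver-coloured rectangular buckle frame with brass beads on its short sides, 76 x 46 mm outside, 62 x 32 mm opening, 8 mm tall, about 120 g. Origin: centre of its underside; x along its long side, y across. It starts flat on the block with its long sides 3 mm outside the block's edges
- block: Fixed terracotta soldering block 110 x 40 x 24 mm, long in x; origin at the centre of its underside
- bottle: Bystander: clear water bottle with blue cap, 64 mm diameter, 190 mm tall, origin at its foot
- green_tray: Bystander: green plastic tray 160 x 110 x 25 mm, origin under its centre
- graver: Bystander: hand tool with orange handle, 160 mm long, lying along its x, about 25 mm thick
- phone: Bystander: black phone 155 x 75 x 9 mm, origin under its centre

How it is judged:
By the outcome, as a careful person would: the job done as asked, in the order asked, and still so for the second after the job is handed in, while the arm keeps its last pose, push and grip.
It also fails if it takes over 51 s, if anything falls off the work surface, if the arm or the gripper's body presses on something with over 40 N, if the wrist force passes 120 N, or if a joint passes its speed limit or range.

ROBOT

A 6-joint arm with a two-finger parallel gripper is mounted at the origin on the work surface. World frame = base frame: x ahead of the robot, y to its left, z up, the work surface at z = 0. Lengths are in m, angles in rad, forces in N, time in s.
With the tool pointing down it reaches from about 0.3 to 0.85 m from the base axis. Payload 4.2 kg.
Tool frame: the origin (TCP) lies midway between the tips of the shut fingers; the grasp point (between the pads) lies 19 mm behind it (grasp_offset is the distance from the TCP to the grasp point, in m); z points along the fingers, y is the line along which they close (so a half turn about z gives the same grasp; the last joint's range is limited). The gripper opens to 91 mm and grips with 3 to 60 N. Pads are 32 mm wide; open, the fingers measure 118 mm over their backs; the gripper's body (76 mm by 178 mm) begins 60 mm behind the grasp point.
Start: joints at [1.179, 0.32, 1.565, -0, 1.257, -0.02], TCP at [0.209, 0.536, 0.178] pointing down, gripper open.
Joint ranges: [-3.11, 3.11], [-0.84, 2.01], [0.21, 2.61], [-1.34, 4.49], [0.05, 2.63], [-2.56, 2.56]. Speed limits (rad/s): [2.57, 2.57, 3.14, 3.14, 3.14, 3.14].

INTERFACE

Orientations are given as a unit quaternion [w, x, y, z].
In Python, from station import state, get_image, camera_info, job_done, grasp_offset gives the robot as it stands. The module is installed in compiled form; this text tells all that it offers.
- The arm moves only by the tool jog_arm, never from a script. Its argument "motion" is text: rows parted by semicolons, each of 7 numbers parted by spaces: the shift along the tool's x, y, z scaled (see below), then the turn, a rotation vector about the tool's x, y, z scaled (see below), then the opening, from -1 (shut) to 1 (fully open). In form: x y z ax ay az fingers; .... A call has 1 to 12 rows; each row is the pose to reach, as a shift and turn from the pose commanded when the call began, along the tool's axes at that moment, turning the shorter way round; what a row does not reach only later rows make up. The controller multiplies each number of a shift by 10 cm and each number of a turn by 180 degrees. A row lasts 1/10 s, in which the tool goes at most 50 mm and 8.59 degrees, less where a joint would pass 70% of its speed; a pose out of reach is approached as far as the arm can. A call with a number of a shift or a turn outside -1 to 1 is refused whole. A call with a gripper value outside its range is refused whole. The fingers move at their own pace and stop on an object; "squeeze" is the grip in N (left out, the last holds). Time passes only in rows, so rows that repeat a pose let the fingers close. It gives the time, the measured TCP pose, the force, the opening and the grip force at its end, in the units of the state.
- state(): the state, without advancing time (a new reading comes with each control period).
- get_image(name): name is "side" or "top" or "wrist"; returns the picture (384x512x3 uint8, red, green, blue); there is no depth.
- camera_info(name): a dict with "mtx" (3x3 intrinsics, pixels), "rvec" (rotation vector, rad) and "tvec" (3), from world to camera coordinates, as OpenCV has them; the wrist camera has in their place "tool_from_camera" (4x4, takes a point from camera to tool coordinates, whose origin is the TCP and whose axes are the flange's). Camera axes: x right, y down, z forward; pixel columns grow to the right and rows downward; lengths in m; the calibration is good to about 2 mm. A picture is of the moment at which its call begins: read the wrist's pose just before it. camera_info takes no time and is no camera call.
- job_done(): hands the job in; it is judged then, once.
The state is a dict: "time": time; "qpos": joint angles; "qvel": joint speeds; "joint_torque": joint torques, N m; "position": TCP position; "tool_rot": TCP orientation; "wrist_force": force on the tool from outside, world axes, zero at the start; "torque": the same for the moment, N m; "opening": opening from 0.0 (shut) to 1.0 (fully open); "gripper_force": force on a finger pad.
Only numpy, scipy, OpenCV 4.12 (cv2) and the standard library are available. Lean on these libraries where they do the work, as an engineer would, in place of code of your own. Each camera call takes 0.05 s, during which the arm holds its last target. There are 200 camera calls.

## Working session

There is one attempt and no reset: what is moved stays moved. The work goes in short steps, Python scripts to look and compute and a tool call to move; the robot and the scene stay as the last step left them, time stands still between calls to the robot, and variables do not carry over. Pictures are saved under pics/ and viewed, at most 10 in all, crops included, and the job is handed in when it is done.

Besides the shell and the picture viewer there is one more tool, called as name(argument=value, ...), one argument or row to a line, values as JSON. jog_arm: Moves the arm, as the interface text tells. Shifts and turns lie within -1 to 1; 1 stands for 10 cm of shift or 180 degrees of turn. Its arguments: {"type":"object","properties":{"motion":{"type":"string"},"squeeze":{"type":"number"}},"required":["motion"]}

```bash
mkdir -p pics
cat > h.py <<'E'
import numpy as np, cv2
from station import *
def cam(n):
    c=camera_info(n); K=np.array(c['mtx'])
    if 'rvec' in c:
        R=cv2.Rodrigues(np.array(c['rvec'],float))[0]; t=np.array(c['tvec'],float).ravel()
        return K,R.T,-R.T@t
    s=state(); T=np.array(c['tool_from_camera']); Rt=rot(s['tool_rot'])
    return K,Rt@T[:3,:3],Rt@T[:3,3]+np.array(s['position'])
def rot(q):
    from scipy.spatial.transform import Rotation as r
    return r.from_quat([q[1],q[2],q[3],q[0]]).as_matrix()
def onplane(c,uv,z):
    K,R,o=c; d=R@np.linalg.solve(K,[uv[0],uv[1],1]); return o+d*(z-o[2])/d[2]
def proj(c,p):
    K,R,o=c; q=K@(R.T@(np.array(p)-o)); return q[:2]/q[2]
def snap(n,f):
    c=cam(n); im=get_image(n); cv2.imwrite('pics/'+f,cv2.cvtColor(im,cv2.COLOR_RGB2BGR)); return c,im
E
python3 - <<'E'
from h import *
a=snap('top','t0.png');b=snap('side','s0.png');
i=np.hstack([a[1],b[1]]);
for c in(a,b):print(c[0][2],c[0][1][:,2])
print(camera_info('wrist'),state(),grasp_offset)
E
```

```text
[ 0.54994468 -0.0018625   1.07831536] [ 0.06787179 -0.00614711 -0.99767511]
[ 0.23344918 -0.73278681  0.59805641] [ 0.38788902  0.75064101 -0.53486464]
{'mtx': array([[302.93615249,   0.        , 257.7368042 ],
       [  0.        , 302.93615249, 195.19304595],
       [  0.        ,   0.        ,   1.        ]]), 'tool_from_camera': array([[-9.55912825e-04, -9.65073837e-01, -2.61976287e-01,
         7.38306547e-02],
       [ 9.99998802e-01, -6.03618594e-04, -1.42522505e-03,
        -3.06178251e-04],
       [ 1.21731365e-03, -2.61977336e-01,  9.65073258e-01,
        -2.07451704e-01],
       [ 0.00000000e+00,  0.00000000e+00,  0.00000000e+00,
         1.00000000e+00]])} {'time': 0.1, 'qpos': array([ 1.17900283e+00,  3.20242476e-01,  1.56552756e+00, -1.96341039e-05,
        1.25740732e+00, -2.00227136e-02]), 'qvel': array([ 0.00096676, -0.00327475, -0.00239478, -0.00059819, -0.00065087,
       -0.00054789]), 'joint_torque': array([-2.33179062e-04, -4.13336170e+01, -2.32509041e+01,  7.31726387e-02,
        4.22317442e-02, -4.25776363e-05]), 'position': array([0.20870529, 0.53525118, 0.17710751]), 'tool_rot': array([-1.52861627e-04,  1.84813703e-01,  9.82773253e-01, -7.77521383e-04]), 'wrist_force': array([ 1.30155633,  0.34737641, -0.3403356 ]), 'torque': array([0.00364684, 0.0529115 , 0.00154746]), 'gripper_force': 0.0, 'opening': 0.9991374295715054} 0.0188
```

View pics/t0.png

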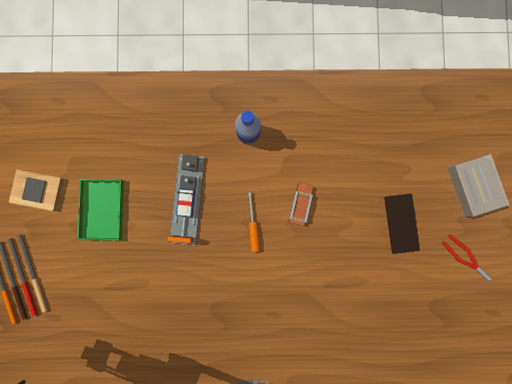

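View pics/s0.png

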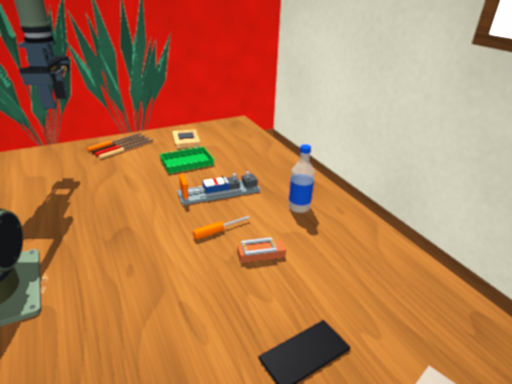

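The top view shows the tester from its orange handle (180,240) to the fixed pin (190,163), the block and frame at (302,205), and the bottle, tray, graver and phone clear of both. The side view agrees.

Run:
```python
from h import *
c=cam('top'); im=cv2.cvtColor(cv2.imread('pics/t0.png'),cv2.COLOR_BGR2RGB)
hsv=cv2.cvtColor(im,cv2.COLOR_RGB2HSV)
def box(m,r,z,name):
    M=np.zeros(m.shape,np.uint8); x0,y0,x1,y1=r; M[y0:y1,x0:x1]=m[y0:y1,x0:x1]*255
    n,l,s,_=cv2.connectedComponentsWithStats(M); k=1+np.argmax(s[1:,4])
    p=np.argwhere(l==k)[:,::-1].astype(np.float32); (ce,sz,an)=cv2.minAreaRect(p)
    B=np.array([onplane(c,q,z) for q in cv2.boxPoints((ce,sz,an))])
    e=[B[1]-B[0],B[2]-B[1]]; e=max(e,key=np.linalg.norm)
    print(name,s[k,4],np.round(ce,1),'ctr',B.mean(0).round(4),'size',np.linalg.norm(B[1]-B[0]).round(4),np.linalg.norm(B[2]-B[1]).round(4),'ang',np.degrees(np.arctan2(e[1],e[0])).round(1))
H,S,V=[hsv[...,i].astype(int) for i in range(3)]
box((S<70)&(V>100),(285,175,320,232),.030,'frame')
box((H<9)&(S>120)&(V>110),(285,175,320,232),.024,'block')
box((H<14)&(S>220)&(V>180),(160,228,195,250),.066,'handle')
box((S<110)&((H>85)|(S<60)),(160,145,215,250),.012,'tester')
box((S<40)&(V>180),(165,185,200,225),.041,'scale')
cv2.imwrite('pics/z.png',cv2.resize(cv2.cvtColor(im[140:255,160:325],cv2.COLOR_RGB2BGR),None,fx=4.8,fy=4.8,interpolation=cv2.INTER_CUBIC))
```

```text
frame 86 [307.2 207.7] ctr [ 0.5648 -0.1449  0.03  ] size 0.0762 0.0122 ang -15.1
block 1 [306. 196.] ctr [ 0.5958 -0.1431  0.024 ] size 0.0 0.0 ang 0.0
handle 35 [179.5 239.3] ctr [0.4877 0.1847 0.066 ] size 0.0112 0.0491 ang -96.3
tester 2015 [186.8 199. ] ctr [0.5924 0.1753 0.012 ] size 0.2385 0.0705 ang -5.8
scale 116 [183.6 210. ] ctr [0.562  0.1788 0.041 ] size 0.0241 0.0325 ang -96.9
```

View pics/z.png

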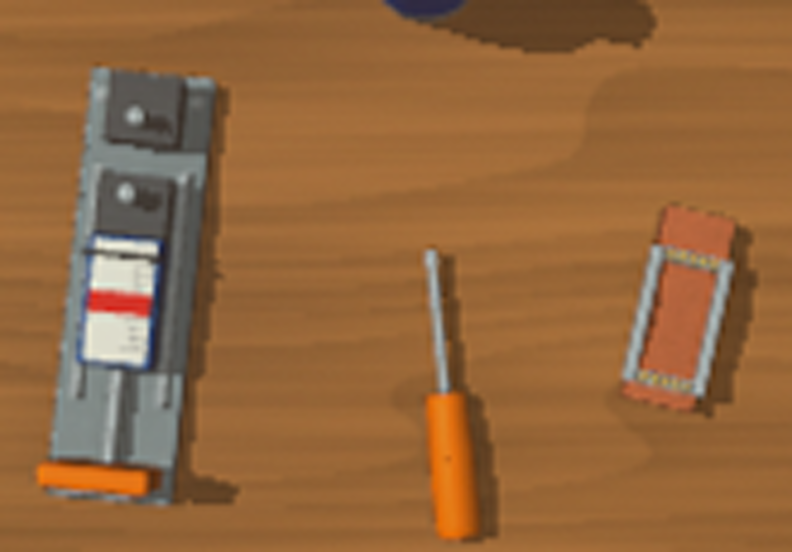

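The crop shows the pin tops at (135,115) and (125,193), the red band at (120,302), the pointer at (120,252), and the frame's corners at (650,245), (735,262), (705,390) and (625,380).

```bash
cat >> h.py <<'E'
def go(x,y,z,close_deg):
    "jog numbers from the current pose to tool-down pose, tool y at close_deg"
    from scipy.spatial.transform import Rotation as r
    s=state(); R=rot(s['tool_rot']); a=np.radians(close_deg)
    yv=np.array([np.cos(a),np.sin(a),0]); zv=np.array([0,0,-1.]); G=np.c_[np.cross(yv,zv),yv,zv]
    print('shift',(R.T@(np.array([x,y,z])-s['position'])/.1).round(3),'turn',(r.from_matrix(R.T@G).as_rotvec()/np.pi).round(4))
E
python3 - <<'E'
from h import *
c=cam('top'); f=lambda u,v,z:onplane(c,(u/4.8+160-.4,v/4.8+140-.4),z)
C=np.array([f(*p,.032) for p in[(650,245),(735,262),(705,390),(625,380)]])
print(C.round(4),C.mean(0))
P1=f(135,115,.056);P2=f(125,193,.056);print(P1,P2,np.linalg.norm(P1-P2),(P1+P2)/2)
print(f(120,302,.041),f(120,252,.043),f(95,478,.066))
m=C.mean(0); go(m[0],m[1],.15,75)
E
```

```text
[[ 0.6099 -0.1133  0.032 ]
 [ 0.6001 -0.1599  0.032 ]
 [ 0.5301 -0.142   0.032 ]
 [ 0.5361 -0.0983  0.032 ]] [ 0.56905286 -0.12837917  0.032     ]
[0.68156155 0.16579472 0.056     ] [0.63941992 0.17112249 0.056     ] 0.04247708369883581 [0.66049074 0.16845861 0.056     ]
[0.58132956 0.17629369 0.041     ] [0.60842101 0.17599188 0.043     ] [0.48801129 0.18501584 0.066     ]
shift [-5.768 -4.874  0.279] turn [-0.0005 -0.     -0.035 ]
```

jog_arm(
  motion="-0.95 -0.8 0 0 0 0 1;-0.95 -0.8 0 0 0 0 1;-0.95 -0.8 0 0 0 0 1;-0.95 -0.8 0 0 0 0 1",
)

```text
time: 0.5
position: [0.2692, 0.4239, 0.1777]
tool_rot: [0.0, 0.187, 0.982, -0.001]
wrist_force: [0.7, 0.8, 0.6]
opening: 1.0
gripper_force: 0.0
```

jog_arm(
  motion="-0.95 -0.8 0 0 0 0 1;-0.95 -0.8 0 0 0 0 1;-0.95 -0.8 0 0 0 0 1;-0.95 -0.8 0 0 0 0 1",
)

```text
time: 0.9
position: [0.3285, 0.3163, 0.1778]
tool_rot: [0.0, 0.186, 0.982, -0.0]
wrist_force: [-0.2, 0.8, 0.1]
opening: 0.999
gripper_force: 0.0
```

jog_arm(
  motion="-0.95 -0.8 0 0 0 0 1;-0.95 -0.8 0 0 0 0 1;-0.95 -0.8 0 0 0 0 1;-0.95 -0.8 0 0 0 0 1",
)

```text
time: 1.3
position: [0.3883, 0.2082, 0.1778]
tool_rot: [0.0, 0.186, 0.983, 0.0]
wrist_force: [0.1, 0.4, 0.1]
opening: 1.001
gripper_force: 0.0
```

jog_arm(
  motion="-0.95 -0.8 0 0 0 0 1;-0.95 -0.8 0 0 0 0 1;-0.95 -0.8 0 0 0 0 1;-0.95 -0.8 0 0 0 0 1",
)

```text
time: 1.7
position: [0.4481, 0.0997, 0.1776]
tool_rot: [0.0, 0.186, 0.983, 0.0]
wrist_force: [-0.4, 0.4, -0.2]
opening: 0.999
gripper_force: 0.0
```

jog_arm(
  motion="-0.95 -0.8 0 0 0 0 1;-0.95 -0.8 0 0 0 0 1;-0.95 -0.8 0 0 0 0 1;-0.95 -0.8 0 0 0 0 1",
)

```text
time: 2.1
position: [0.5077, -0.0091, 0.1774]
tool_rot: [0.0, 0.186, 0.983, 0.0]
wrist_force: [0.0, 0.7, -0.2]
opening: 1.0
gripper_force: 0.0
```

```bash
python3 -c "
from h import *
print(state()['position'],state()['time']);go(.569,-.1284,.12,75)"
```

```text
[ 0.5076826  -0.00906826  0.1774033 ] 2.1
shift [-1.006 -0.888  0.573] turn [ 0.0003 -0.     -0.0355]
```

jog_arm(
  motion="-1 -0.89 0.57 0 0 -0.0355 1;-1 -0.89 0.57 0 0 -0.0355 1;-1 -0.89 0.57 0 0 -0.0355 1;-1 -0.89 0.57 0 0 -0.0355 1;-1 -0.89 0.57 0 0 -0.0355 1",
)

```text
time: 2.6
position: [0.5667, -0.1262, 0.12]
tool_rot: [-0.001, 0.13, 0.992, 0.001]
wrist_force: [0.0, -0.4, 0.1]
opening: 0.999
gripper_force: 0.0
```

Run:
```python
from h import *
c,im=snap('wrist','w1.png')
C=proj(c,(.569,-.1284,.032)); print('expected ctr',C, state()['position'])
hsv=cv2.cvtColor(im,cv2.COLOR_RGB2HSV).astype(int);H,S,V=hsv[...,0],hsv[...,1],hsv[...,2]
m=(((S<70)&(V>90))*255).astype(np.uint8)
n,l,s,ce=cv2.connectedComponentsWithStats(m)
for k in range(1,n):
    if s[k,4]>300: print(s[k],ce[k])
```

```text
expected ctr [256.76787538 192.04058046] [ 0.56678518 -0.12593833  0.1207941 ]
[368 120  25  73 480] [379.93541667 156.01666667]
[ 233  153   47   75 1480] [256.43581081 189.67905405]
[ 145  262  281   24 6018] [281.95297441 274.23662346]
```

View pics/w1.png

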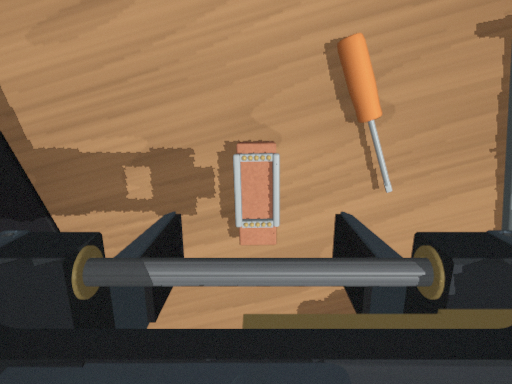

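The wrist view has the frame upright in the picture at (256,190), 2 px from where it was expected, and the graver is well clear at right. I'm going down.

jog_arm(
  motion="0 -0.02 0.5 0 0 0 1;0 -0.02 0.8 0 0 0 1;0 -0.02 0.8 0 0 0 1;0 -0.02 0.8 0 0 0 1;0 -0.02 0.8 0 0 0 1",
)

```text
time: 3.15
position: [0.5683, -0.13, 0.0434]
tool_rot: [0.002, 0.129, 0.992, -0.0]
wrist_force: [0.3, -0.7, -0.1]
opening: 1.0
gripper_force: 0.0
```

Run:
```python
from h import *
c,im=snap('wrist','w2.png');print(state()['position'])
hsv=cv2.cvtColor(im,cv2.COLOR_RGB2HSV).astype(int);H,S,V=hsv[...,0],hsv[...,1],hsv[...,2]
m=(((S<70)&(V>90))*255).astype(np.uint8)
n,l,s,ce=cv2.connectedComponentsWithStats(m)
for k in range(1,n):
    if s[k,4]>300: print(s[k],ce[k])
    if s[k,4]>1000 and s[k,1]<200:
        x,y,w,h,_=s[k]; print([onplane(c,q,.032).round(4) for q in((x,y),(x+w,y),(x+w,y+h),(x,y+h))]); print(onplane(c,(x+w/2,y+h/2),.032), cv2.minAreaRect(np.argwhere(l==k)[:,::-1].astype(np.float32)))
go(.5675,-.1285,.014,75)
```

```text
[ 0.56822678 -0.13034532  0.04338273]
[409 118  28  95 835] [422.5257485  165.13293413]
[ 229  162   63   96 2486] [261.13716814 208.72445696]
[array([ 0.5246, -0.1407,  0.032 ]), array([ 0.5364, -0.0964,  0.032 ]), array([ 0.6111, -0.1139,  0.032 ]), array([ 0.5983, -0.1623,  0.032 ])]
[ 0.5659567  -0.12789779  0.032     ] ((260.0, 209.49996948242188), (61.99999237060547, 94.99998474121094), -0.0)
[ 149  262  278   25 6206] [286.51949726 273.76506607]
shift [0.013 0.016 0.294] turn [0.0001 0.0015 0.0007]
```

jog_arm(
  motion="0.015 0.02 0.29 0 0 0 1;0.015 0.02 0.29 0 0 0 1;0.015 0.02 0.29 0 0 0 1;0.015 0.02 0.29 0 0 0 -1;0.015 0.02 0.29 0 0 0 -1;0.015 0.02 0.29 0 0 0 -1;0.015 0.02 0.29 0 0 0 -1;0.015 0.02 0.29 0 0 0 -1;0.015 0.02 0.29 0 0 0 -1;0.015 0.02 0.29 0 0 0 -1",
  squeeze=25,
)

```text
time: 4.2
position: [0.5655, -0.1284, 0.0118]
tool_rot: [-0.0, 0.13, 0.992, 0.0]
wrist_force: [0.2, 1.0, 0.1]
opening: 0.416
gripper_force: 0.0
```

jog_arm(
  motion="0 0 0 0 0 0 -1;0 0 0 0 0 0 -1;0 0 0 0 0 0 -1",
)

```text
time: 4.5
position: [0.5655, -0.1283, 0.0118]
tool_rot: [-0.0, 0.13, 0.992, 0.0]
wrist_force: [-0.3, 0.0, -0.5]
opening: 0.155
gripper_force: 0.0
```

```bash
python3 -c "
from h import *
snap('wrist','w3.png');s=state();print(s['opening'],s['gripper_force'],s['position'])"
```

```text
0.1077699461954324 0.0 [ 0.56551425 -0.12835923  0.01182618]
```

View pics/w3.png

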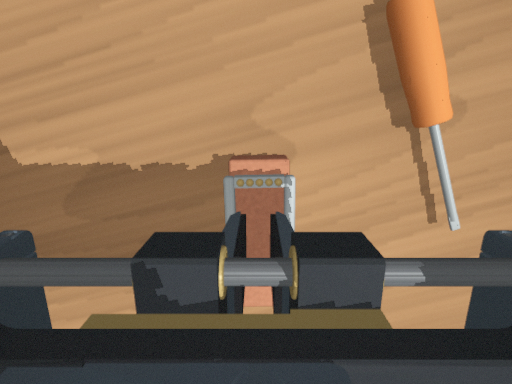

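The wrist picture shows the fingers shutting above and inside the frame, with nothing gripped. I'll look from the side before doing anything else.

```bash
python3 -c "
from h import *
c,im=snap('side','s3.png');s=state();print(s['opening'],s['gripper_force'],s['position'])
p=s['position'];R=rot(s['tool_rot'])
for d in(0,.019,.079):print(d,proj(c,p-R[:,2]*d))
x,y=map(int,proj(c,p));x0,y0=x-75,y-85
cv2.imwrite('pics/s3z.png',cv2.resize(cv2.cvtColor(im[y0:y0+115,x0:x0+150],cv2.COLOR_RGB2BGR),None,fx=5,fy=5,interpolation=cv2.INTER_CUBIC));print(x0,y0)"
```

```text
0.06545607670058759 0.0 [ 0.56553106 -0.12833716  0.01181553]
0 [257.7675694  251.15283942]
0.019 [258.03150174 244.93594255]
0.079 [258.90622497 224.33193451]
182 166
```

View pics/s3z.png

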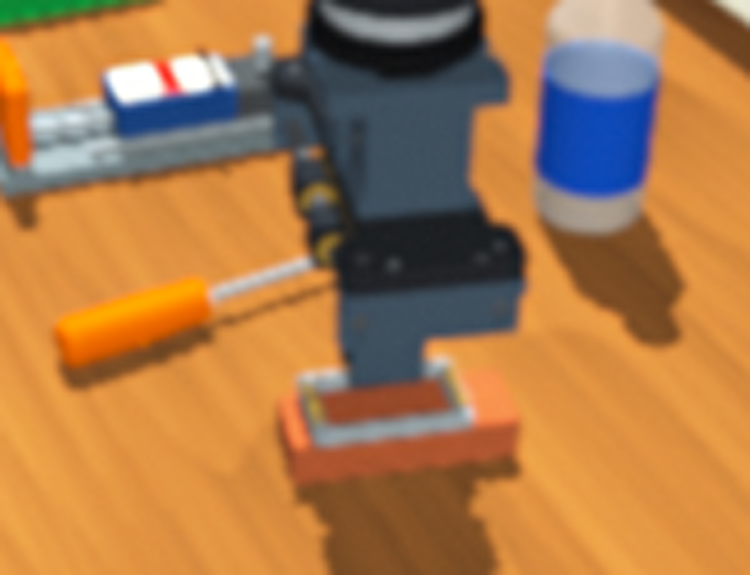

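The side view shows the fingertips ending at about crop (385,383), clear above the frame at (385,400). The real tips are therefore about 36 mm behind the reported TCP, and the wrist view gives the same. I'll open, descend in steps while watching force, then check.

jog_arm(
  motion="0 0 0 0 0 0 1;0 0 0 0 0 0 1;0 0 0 0 0 0 1;0 0 0 0 0 0 1;0 0 0 0 0 0 1;0 0 0 0 0 0 1;0 0 0 0 0 0 1;0 0 0 0 0 0 1",
)

```text
time: 5.4
position: [0.5655, -0.1283, 0.0118]
tool_rot: [0.0, 0.13, 0.992, 0.0]
wrist_force: [-0.8, 0.1, -0.2]
opening: 0.733
gripper_force: 0.0
```

jog_arm(
  motion="-0.01 0 0.1 0 0 0 1;-0.01 0 0.2 0 0 0 1;-0.01 0 0.25 0 0 0 1;-0.01 0 0.25 0 0 0 1",
)

```text
time: 5.8
position: [0.5654, -0.1283, -0.0147]
tool_rot: [-0.001, 0.13, 0.992, 0.0]
wrist_force: [0.1, 0.3, 0.1]
opening: 0.995
gripper_force: 0.0
```

```bash
python3 -c "
from h import *
c,im=snap('side','s4.png');s=state();print(s['opening'],s['wrist_force'],s['position'])
p=s['position'];x0,y0=182,166
cv2.imwrite('pics/s4z.png',cv2.resize(cv2.cvtColor(im[y0:y0+115,x0:x0+150],cv2.COLOR_RGB2BGR),None,fx=5,fy=5,interpolation=cv2.INTER_CUBIC));print(x0,y0)
R=rot(s['tool_rot'])
for d in(.03,.036,.042):print(d,(proj(c,p+R@[0,-.059,-d])-[x0,y0])*5)"
```

```text
0.9976188920251902 [-0.07822846  0.51946558  0.96178586] [ 0.56593646 -0.12848394 -0.0140135 ]
182 166
0.03 [408.19550026 503.48362668]
0.036 [408.7670422  493.44882997]
0.042 [409.34295527 483.3372875 ]
```

View pics/s4z.png

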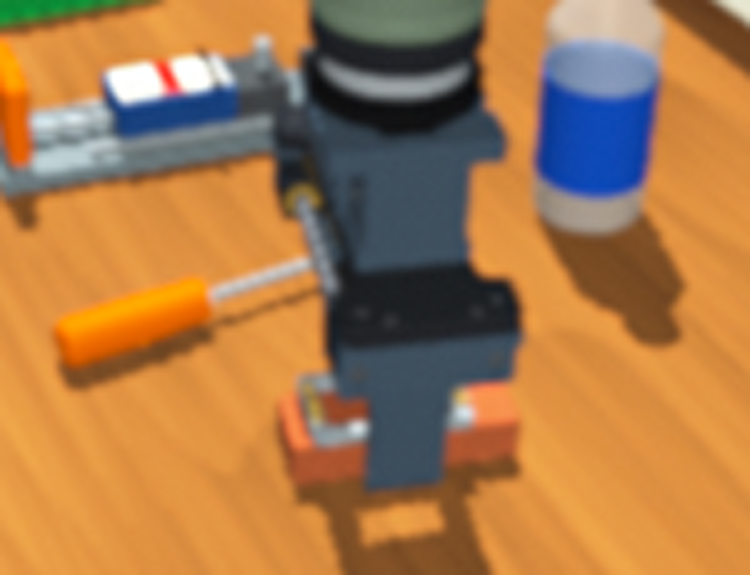

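The near fingertip is at crop row about 487, which puts it roughly 39 mm behind the TCP, at z about 0.025. It straddles the frame but needs about 9 mm more.

jog_arm(
  motion="0 0 0.1 0 0 0 1;0 0 0.1 0 0 0 1;0 0 0.1 0 0 0 -1;0 0 0.1 0 0 0 -1;0 0 0.1 0 0 0 -1;0 0 0.1 0 0 0 -1;0 0 0.1 0 0 0 -1;0 0 0.1 0 0 0 -1;0 0 0.1 0 0 0 -1;0 0 0.1 0 0 0 -1",
  squeeze=25,
)

```text
time: 6.85
position: [0.5666, -0.1285, -0.0231]
tool_rot: [0.0, 0.13, 0.992, 0.0]
wrist_force: [-0.1, 0.7, 1.4]
opening: 0.501
gripper_force: 25.0
```

Gripped: 45.6 mm at 25 N. I'll lift, and plan the carry with the bottle's position.

jog_arm(
  motion="0 0 -0.2 0 0 0 -1;0 0 -0.6 0 0 0 -1;0 0 -0.95 0 0 0 -1;0 0 -0.95 0 0 0 -1;0 0 -0.95 0 0 0 -1",
)

```text
time: 7.35
position: [0.5664, -0.1287, 0.0722]
tool_rot: [0.0, 0.13, 0.992, -0.0]
wrist_force: [-1.4, 0.6, -0.6]
opening: 0.502
gripper_force: 25.0
```

```bash
python3 -c "
from h import *
c=cam('top');print('cap',onplane(c,(247.5,117),.19));s=state();print(s['opening'],s['gripper_force'],s['position'])
go(.59,.1685,.07,84);go(.6605,.1685,.07,84)"
```

```text
cap [0.76925903 0.00847002 0.19      ]
0.5021981902775041 24.977222084999084 [ 0.56644675 -0.12868285  0.07216779]
shift [0.537 2.932 0.021] turn [-0.      0.0003 -0.0495]
shift [-0.144  3.114  0.022] turn [-0.      0.0003 -0.0495]
```

jog_arm(
  motion="0.15 0.4 0 0 0 0 -1;0.15 0.8 0 0 0 0 -1;0.15 0.98 0 0 0 0 -1;0.15 0.98 0 0 0 0 -1",
)

```text
time: 7.75
position: [0.5762, -0.0278, 0.0698]
tool_rot: [-0.002, 0.128, 0.992, 0.0]
wrist_force: [-0.2, -0.2, -0.9]
opening: 0.504
gripper_force: 25.0
```

jog_arm(
  motion="0.15 0.4 0 0 0 0 -1;0.15 0.8 0 0 0 0 -1;0.15 0.98 0 0 0 0 -1;0.15 0.98 0 0 0 0 -1",
)

```text
time: 8.15
position: [0.5877, 0.0695, 0.0706]
tool_rot: [-0.001, 0.128, 0.992, -0.0]
wrist_force: [-0.4, 0.0, -1.0]
opening: 0.5
gripper_force: 25.0
```

jog_arm(
  motion="0.15 0.4 0 0 0 0 -1;0.15 0.8 0 0 0 -0.0495 -1;0.15 0.98 0 0 0 -0.0495 -1;0.15 0.98 0 0 0 -0.0495 -1;0.15 0.98 0 0 0 -0.0495 -1",
)

```text
time: 8.65
position: [0.5981, 0.1653, 0.0712]
tool_rot: [-0.001, 0.053, 0.999, -0.001]
wrist_force: [-0.5, -0.8, -1.1]
opening: 0.498
gripper_force: 25.0
```

```bash
python3 -c "
from h import *
s=state();print(s['opening'],s['gripper_force'],s['position'])
c,im=snap('wrist','w5.png')
for x in(-21,21):
  a=np.radians(-5.9);print(proj(c,np.array([.6605,.1685,.056])+np.array([np.cos(a),np.sin(a),0])*x/1e3))
go(.6605,.1685,.07,84.1)"
```

```text
0.4980185378538924 24.977189004421234 [0.5981292  0.16527421 0.07119432]
[270.62876817 260.01033679]
[270.28412584 305.28503328]
shift [-0.617  0.101  0.012] turn [-0.0005 -0.0005 -0.0012]
```

View pics/w5.png

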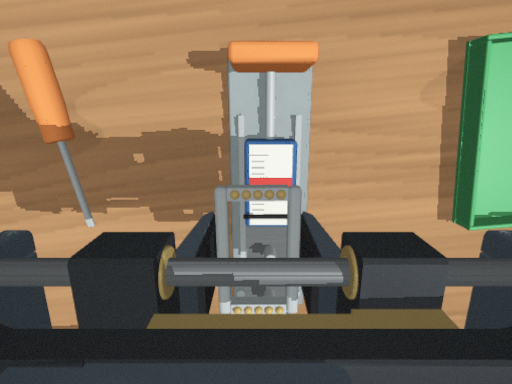

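The wrist view shows the frame held square, with outer edges at columns 216 to 301 and rows 185 to about 317. The tester is upright on column 270, with the pin near (270,250). Next I compute the frame's offset in the tool.

```bash
python3 -c "
from h import *
c=cam('wrist');s=state();p=s['position'];R=rot(s['tool_rot']);z=p[2]+.055
for q in((216,185),(301,185),(258.5,185.5),(258.5,317)):print((R.T@(onplane(c,q,z)-p)).round(4))
print('handle',[onplane(c,(272,r),.066).round(4) for r in(43,57,70)],'scale pts',onplane(c,(271,181.5),.041),onplane(c,(270,216.5),.043))
"
```

```text
[ 0.038  -0.022  -0.0549]
[ 0.038   0.0219 -0.055 ]
[ 0.0378 -0.0001 -0.0549]
[-0.0412 -0.0001 -0.0551]
handle [array([0.4824, 0.1861, 0.066 ]), array([0.4907, 0.1853, 0.066 ]), array([0.4985, 0.1846, 0.066 ])] scale pts [0.57840255 0.17719046 0.041     ] [0.60716739 0.17350774 0.043     ]
```

jog_arm(
  motion="-0.3 0.1 0 0 0 0 -1;-0.62 0.1 0 0 0 0 -1;-0.62 0.1 0 0 0 0 -1;-0.62 0.1 0.3 0 0 0 -1;-0.62 0.1 0.5 0 0 0 -1;-0.62 0.1 0.5 0 0 0 -1",
)

```text
time: 9.3
position: [0.6578, 0.1681, 0.0184]
tool_rot: [-0.004, 0.053, 0.999, -0.001]
wrist_force: [-0.8, 0.2, -2.4]
opening: 0.502
gripper_force: 25.0
```

```bash
python3 -c "
from h import *
s=state();print(s['opening'],s['wrist_force'],s['position'])
c,im=snap('wrist','w6.png');d,i2=snap('side','s6.png')
x,y=map(int,proj(d,(.6605,.1685,.05)));i2=i2[y-40:y+35,x-60:x+40]
a=cv2.resize(im[140:330,190:340],None,fx=2.6,fy=2.6);b=cv2.resize(i2,None,fx=4,fy=4,interpolation=2)
o=np.zeros((500,800,3),np.uint8);o[:a.shape[0],:a.shape[1]]=a;o[:b.shape[0],400:400+b.shape[1]]=b
cv2.imwrite('pics/m6.png',o[...,::-1])
go(.661,.1685,-.011,84.1)"
```

```text
0.5020069608750574 [-0.78508836  0.22551145 -2.37889589] [0.65781387 0.16808041 0.01843848]
shift [-0.002 -0.008  0.331] turn [-0.0002 -0.0003 -0.001 ]
```

View pics/m6.png

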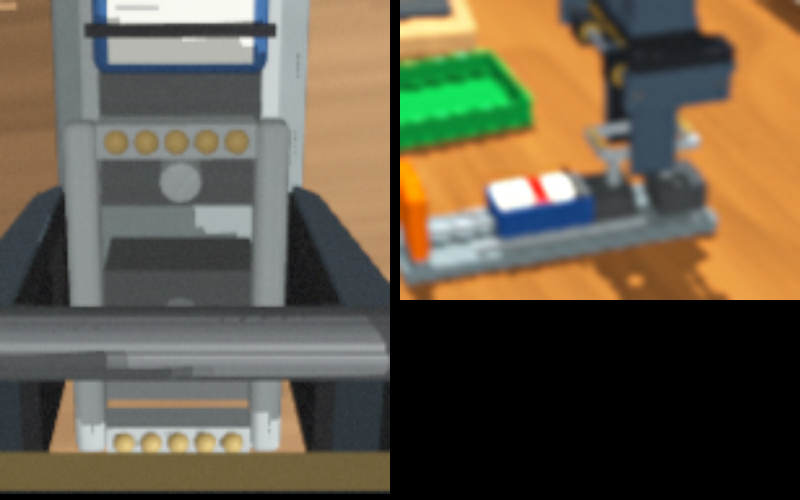

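The picture shows the sliding pin's top at crop (180,182), inside the frame's near bar. The side view shows the frame above both shoulders.

```bash
python3 -c "
from h import *
c=cam('wrist');s=state();p=s['position'];R=rot(s['tool_rot'])
f=lambda u,v,z:onplane(c,(190+u/2.6-.3,140+v/2.6-.3),z)
P=f(180,182,.056);z=p[2]+.055;print('pin',P)
a=np.radians(-5.9);seat=P+np.array([np.cos(a),np.sin(a),0])*.021
near=f(178,160,z);L=f(65,140,z);r=f(288,140,z);print('nearinner',R.T@(near-p),R.T@(L-p),R.T@(r-p),'seat rel tool',R.T@(seat-p),seat)
"
```

```text
pin [0.64326128 0.17147359 0.056     ]
nearinner [ 0.02928192 -0.00023841 -0.05497678] [ 0.03346308 -0.0228745  -0.05496278] [ 0.03344454  0.02178843 -0.05498391] seat rel tool [-0.00318108  0.00027961 -0.03393216] [0.66415004 0.16931494 0.056     ]
```

jog_arm(
  motion="0.01 0 0.1 0 0 0 -1;0.01 0 0.2 0 0 0 -1;0.01 0 0.28 0 0 0 -1;0.01 0 0.32 0 0 0 -1;0.01 0 0.32 0 0 0 -1;0.01 0 0.32 0 0 0 -1",
)

```text
time: 10.0
position: [0.6605, 0.1708, -0.0102]
tool_rot: [0.0, 0.052, 0.999, 0.0]
wrist_force: [0.1, -0.4, -0.5]
opening: 0.5
gripper_force: 25.0
```

```bash
python3 -c "
from h import *
s=state();print(s['opening'],s['wrist_force'],s['position'])
"
```

```text
0.50031134360637 [ 0.12642478 -0.42536573 -0.54111011] [ 0.66045271  0.17076281 -0.01024531]
```

jog_arm(
  motion="0 -0.02 0.02 0 0 0 -1;0 -0.02 0.02 0 0 0 -1",
)

```text
time: 10.2
position: [0.6609, 0.1701, -0.0107]
tool_rot: [0.001, 0.053, 0.999, 0.001]
wrist_force: [-0.9, 3.2, 3.5]
opening: 0.503
gripper_force: 25.0
```

jog_arm(
  motion="0 0 0 0 0 0 0.6;0 0 0 0 0 0 0.6;0 0 0 0 0 0 0.6;0 0 0 0 0 0 0.6;0 0 0 0 0 0 0.6;0 0 0 0 0 0 0.6;0 0 0 0 0 0 0.6",
)

```text
time: 10.9
position: [0.6601, 0.1686, -0.0122]
tool_rot: [-0.0, 0.052, 0.999, 0.0]
wrist_force: [0.0, 0.4, 0.2]
opening: 0.804
gripper_force: 0.0
```

jog_arm(
  motion="0 0 -0.3 0 0 0 0.6;0 0 -0.6 0 0 0 0.6;0 0 -1 0 0 0 0.6;0 0 -1 0 0 0 0.6;0 0 -1 0 0 0 0.6",
)

```text
time: 11.4
position: [0.6607, 0.1688, 0.0891]
tool_rot: [0.001, 0.052, 0.999, 0.0]
wrist_force: [0.1, -0.6, 0.4]
opening: 0.8
gripper_force: 0.0
```

jog_arm(
  motion="0.4 0 0 0 0 0 0.6;0.8 0 0 0 0 0 0.6;1 0 0 0 0 0 0.6;1 0 0 0 0 0 0.6;1 0 0 0 0 0 0.6",
)

```text
time: 11.9
position: [0.5607, 0.1791, 0.0871]
tool_rot: [-0.0, 0.052, 0.999, -0.0]
wrist_force: [0.4, 1.3, -0.8]
opening: 0.804
gripper_force: 0.0
```

```bash
python3 -c "
from h import *
s=state();print(s['opening'],s['wrist_force'],s['position'])
c,im=snap('wrist','w7.png');d,i2=snap('side','s7.png')
x,y=map(int,proj(d,(.6605,.1685,.05)));i2=i2[y-40:y+35,x-60:x+40]
a=cv2.resize(im,None,fx=.78,fy=.78,interpolation=cv2.INTER_AREA);b=cv2.resize(i2,None,fx=4,fy=4,interpolation=2)
o=np.zeros((300,800,3),np.uint8);o[:a.shape[0],:a.shape[1]]=a;o[:b.shape[0],400:400+b.shape[1]]=b
cv2.imwrite('pics/m7.png',o[...,::-1])
"
```

```text
0.8036243348208905 [ 0.35647418  1.28731891 -0.83021962] [0.56070581 0.17906253 0.08712172]
```

View pics/m7.png

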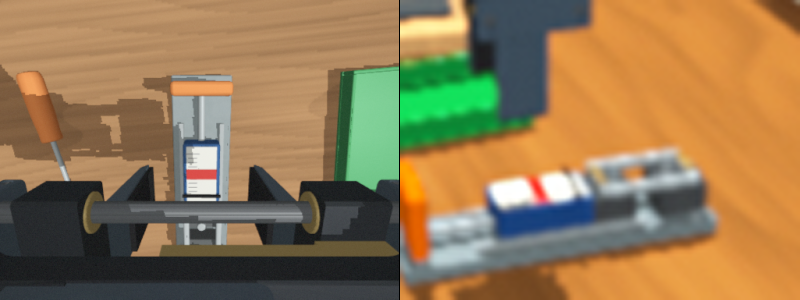

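The frame sits flat over both pins, the pointer is still home and the band is below it. Next is the handle: I'll turn the tool 90°, move over it and narrow the opening.

jog_arm(
  motion="0.73 0 0 0 0 0.5 -0.1;0.73 0 0 0 0 0.5 -0.1;0.73 0 0 0 0 0.5 -0.1;0.73 0 0 0 0 0.5 -0.1;0.73 0 0 0 0 0.5 -0.1;0.73 0 0 0 0 0.5 -0.1;0.73 0 0 0 0 0.5 -0.1;0.73 0 0 0 0 0.5 -0.1;0.73 0 0 0 0 0.5 -0.1;0.73 0 0 0 0 0.5 -0.1;0.73 0 0 0 0 0.5 -0.1;0.73 0 0 0 0 0.5 -0.1",
)

```text
time: 13.2
position: [0.4892, 0.1867, 0.0875]
tool_rot: [0.0, 0.743, 0.669, 0.0]
wrist_force: [-0.3, 0.1, -1.1]
opening: 0.45
gripper_force: 0.0
```

Run:
```python
from h import *
s=state();print(s['opening'],s['position'],s['qpos'][5])
c,im=snap('wrist','w8.png');p=s['position'];R=rot(s['tool_rot'])
hsv=cv2.cvtColor(im,cv2.COLOR_RGB2HSV).astype(int);H,S,V=hsv[...,0],hsv[...,1],hsv[...,2]
print('exp',proj(c,(.488,.186,.066)))
m=(((H<16)&(S>210)&(V>150))*255).astype(np.uint8)
n,l,st,ce=cv2.connectedComponentsWithStats(m)
for k in range(1,n):
    if st[k,4]>150: print(st[k],ce[k],R.T@(onplane(c,ce[k],.066)-p))
go(.488,.186,.04,-5.9)
```

```text
0.44987015249663254 [0.48919883 0.18667259 0.08750444] 0.4477133334237562
exp [256.71978883 209.59222336]
shift [-0.008 -0.009  0.475] turn [ 0.     -0.     -0.0002]
```

View pics/w8.png

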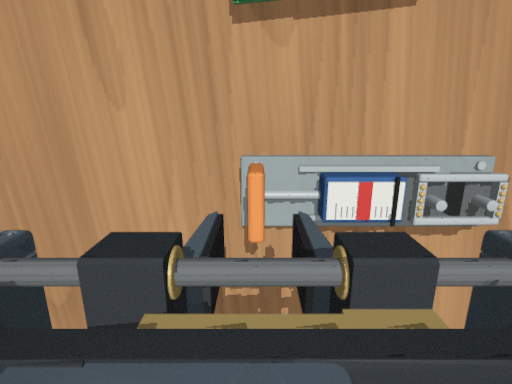

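The wrist view shows the handle at columns 248 to 264, centred between the fingers. The red band is at columns 357 to 373, the pointer at 392 to 399, and the frame is over both pins. That was my 11th viewed picture, one over the limit of 10, so I'll view no more and measure by numbers only.

jog_arm(
  motion="0 -0.01 0.4 0 0 0 -0.1;0 -0.01 0.7 0 0 0 -0.1;0 -0.01 0.85 0 0 0 -0.1;0 -0.01 0.85 0 0 0 -0.1;0 -0.01 0.85 0 0 0 -0.1",
)

```text
time: 13.75
position: [0.4878, 0.187, 0.003]
tool_rot: [0.0, 0.743, 0.669, 0.0]
wrist_force: [0.3, 0.4, 0.7]
opening: 0.449
gripper_force: 0.0
```

jog_arm(
  motion="0 0 0 0 0 0 -1;0 0 0 0 0 0 -1;0 0 0 0 0 0 -1;0 0 0 0 0 0 -1;0 0 0 0 0 0 -1;0 0 0 0 0 0 -1;0 0 0 0 0 0 -1;0 0 0 0 0 0 -1",
  squeeze=40,
)

```text
time: 14.55
position: [0.4875, 0.187, 0.0034]
tool_rot: [0.0, 0.743, 0.669, 0.0]
wrist_force: [-1.0, 0.6, 6.2]
opening: 0.151
gripper_force: 40.0
```

```bash
cat > pb.py <<'E'
from h import *
s=state();c,im=snap('wrist','wx%.2f.png'%s['time']);p=s['position'];R=rot(s['tool_rot'])
hsv=cv2.cvtColor(im,cv2.COLOR_RGB2HSV).astype(int);H,S,V=hsv[...,0],hsv[...,1],hsv[...,2]
print(p,s['wrist_force'],s['opening'],s['gripper_force'])
X=lambda u,v,z:R.T@(onplane(c,(u,v),z)-p)
def comps(m,nm,z,mn):
    n,l,st,ce=cv2.connectedComponentsWithStats((m*255).astype(np.uint8))
    for k in range(1,n):
        if st[k,4]>mn and st[k,0]>270 and st[k,1]<262: print(nm,st[k],'tool y of left,mid,right',[X(st[k,0]+q,ce[k][1],z)[1].round(4) for q in(0,st[k,2]/2,st[k,2])])
comps(((H<6)|(H>174))&(S>190)&(V>110),'red',.041,60)
rows=im[:,:,:].astype(int); 
comps((V<45)&(np.arange(512)[None]<460),'black',.043,30)
E
python3 pb.py
```

```text
[0.48749423 0.18700227 0.00337452] [-1.02963156  0.55636416  6.18659268] 0.15083978531079856 40.00100255012512
black [272 215  11  43 282] tool y of left,mid,right [np.float64(0.0081), np.float64(0.0114), np.float64(0.0147)]
black [454 225   6  33 113] tool y of left,mid,right [np.float64(0.1177), np.float64(0.1195), np.float64(0.1213)]
black [ 291  233   89   41 1083] tool y of left,mid,right [np.float64(0.0196), np.float64(0.0464), np.float64(0.0732)]
```

Run:
```python
from h import *
import glob
c=cam('wrist');im=cv2.cvtColor(cv2.imread(sorted(glob.glob('pics/wx*'))[-1]),cv2.COLOR_BGR2RGB)
for P in((.580,.1767,.041),(.6075,.1739,.043)):print(proj(c,P))
u,v=proj(c,(.580,.1767,.041)).round().astype(int)
for r in range(v-24,v+25,6):print(r,[tuple(int(k)//10 for k in im[r,x]) for x in range(u-28,min(u+70,512),6)])
```

```text
[412.12386399 238.99263693]
[459.88555008 240.10727547]
215 [(22, 22, 21), (22, 22, 21), (22, 22, 21), (22, 22, 21), (18, 11, 10), (20, 6, 6), (20, 6, 6), (20, 6, 6), (22, 22, 21), (22, 22, 21), (22, 22, 21), (22, 22, 21), (22, 22, 21), (2, 1, 1), (4, 4, 4), (21, 22, 21), (9, 10, 10)]
221 [(22, 22, 21), (22, 22, 21), (22, 22, 21), (22, 22, 21), (19, 6, 6), (20, 6, 6), (20, 6, 6), (20, 6, 6), (22, 22, 21), (22, 22, 21), (22, 22, 21), (21, 22, 21), (22, 22, 21), (1, 1, 1), (20, 20, 19), (13, 14, 16), (9, 10, 10)]
227 [(22, 22, 21), (22, 22, 21), (22, 22, 21), (22, 22, 21), (20, 6, 6), (20, 6, 6), (20, 6, 6), (20, 7, 7), (22, 22, 21), (22, 22, 21), (22, 22, 21), (22, 22, 21), (18, 18, 17), (3, 3, 3), (21, 22, 21), (8, 9, 10), (9, 10, 10)]
233 [(22, 22, 21), (22, 22, 21), (22, 22, 21), (22, 22, 21), (20, 6, 6), (20, 6, 6), (20, 6, 6), (21, 20, 20), (22, 22, 21), (22, 22, 21), (22, 22, 21), (22, 22, 21), (16, 16, 16), (3, 3, 3), (21, 21, 21), (9, 9, 9), (9, 10, 10)]
239 [(22, 22, 21), (22, 22, 21), (22, 22, 21), (22, 22, 21), (20, 6, 6), (20, 6, 6), (20, 6, 6), (22, 22, 21), (22, 22, 21),
[... 313 characters left out ...]
0), (7, 7, 7)]
251 [(22, 22, 21), (19, 19, 18), (19, 20, 19), (19, 18, 17), (20, 6, 6), (20, 6, 6), (20, 6, 6), (22, 22, 21), (21, 21, 21), (14, 14, 14), (22, 22, 21), (21, 22, 21), (1, 1, 1), (18, 18, 17), (13, 14, 15), (9, 9, 9), (7, 7, 7)]
257 [(20, 20, 19), (19, 19, 18), (14, 14, 14), (14, 12, 12), (18, 6, 6), (18, 6, 6), (18, 6, 6), (20, 20, 19), (20, 20, 19), (13, 13, 13), (19, 20, 19), (20, 20, 19), (4, 4, 4), (19, 20, 19), (8, 8, 9), (7, 7, 7), (4, 5, 5)]
263 [(5, 6, 6), (10, 10, 11), (10, 10, 10), (10, 10, 10), (10, 10, 10), (10, 10, 10), (10, 10, 10), (10, 10, 10), (9, 10, 10), (9, 10, 10), (10, 10, 10), (10, 10, 10), (9, 10, 10), (9, 10, 10), (9, 9, 10), (10, 10, 10), (9, 10, 10)]
```

```bash
cat > pb.py <<'E'
from h import *
s=state();c,im=snap('wrist','wx%.2f.png'%s['time']);p=s['position'];R=rot(s['tool_rot']);im=im.astype(int)
print(p,s['wrist_force'],s['opening'],s['gripper_force'])
X=lambda u,v,z:(R.T@(onplane(c,(u,v),z)-p))[1]*1e3
for v in(215,225,235,245):
    r=im[v]; red=np.where((r[:,0]>140)&(r[:,1]<100)&(r[:,2]<100)&(np.arange(512)>290))[0]
    d=np.where((r.max(1)<80)&(np.arange(512)>310)&(np.arange(512)<478))[0]
    w=np.where((r.min(1)>180)&(np.arange(512)>290))[0]
    if len(red): print(v,'red mm',X(red[0]-.5,v,.041).round(1),X(red[-1]+.5,v,.041).round(1),'scale',X(w[0]-.5,v,.041).round(1),X(w[-1]+.5,v,.041).round(1),end=' ')
    if len(d): print('dark runs',[(X(g[0]-.5,v,.043).round(1),X(g[-1]+.5,v,.043).round(1)) for g in np.split(d,np.where(np.diff(d)>1)[0]+1)])
E
python3 pb.py
```

```text
[0.48750995 0.18699299 0.00341602] [-1.05285019  0.09127805  5.06447122] 0.14933372920999854 40.0011420249939
215 red mm 88.9 100.2 scale 61.7 128.1 dark runs [(np.float64(51.0), np.float64(57.4)), (np.float64(118.3), np.float64(123.0))]
225 red mm 88.5 100.5 scale 19.8 128.0 dark runs [(np.float64(52.6), np.float64(57.3)), (np.float64(118.2), np.float64(123.0))]
235 red mm 88.8 100.2 scale 63.4 128.0 dark runs [(np.float64(31.0), np.float64(62.0)), (np.float64(118.1), np.float64(122.9))]
245 red mm 88.4 100.6 scale 70.7 128.0 dark runs [(np.float64(31.3), np.float64(68.0)), (np.float64(118.0), np.float64(122.9)), (np.float64(130.7), np.float64(131.9))]
```

jog_arm(
  motion="0 -0.04 0 0 0 0 -1;0 -0.08 0 0 0 0 -1;0 -0.12 0 0 0 0 -1;0 -0.16 0 0 0 0 -1;0 -0.2 0 0 0 0 -1;0 -0.23 0 0 0 0 -1;0 -0.26 0 0 0 0 -1;0 -0.29 0 0 0 0 -1;0 -0.32 0 0 0 0 -1;0 -0.32 0 0 0 0 -1;0 -0.32 0 0 0 0 -1",
)

```text
time: 15.75
position: [0.4573, 0.1903, 0.0033]
tool_rot: [0.001, 0.743, 0.669, 0.002]
wrist_force: [5.4, -2.8, 4.2]
opening: 0.153
gripper_force: 40.0
```

```bash
python3 pb.py
```

```text
[0.45732335 0.19026231 0.00333625] [ 5.42704435 -2.80672216  4.22216941] 0.15317042816328463 40.00937461853027
215 red mm 108.7 119.4 scale 81.9 148.0 dark runs [(np.float64(68.0), np.float64(76.8)), (np.float64(118.6), np.float64(122.7))]
225 red mm 109.1 118.7 scale 19.8 148.2 dark runs [(np.float64(68.0), np.float64(76.9)), (np.float64(118.5), np.float64(122.6))]
235 red mm 108.9 119.2 scale 82.2 136.2 dark runs [(np.float64(31.1), np.float64(62.7)), (np.float64(68.1), np.float64(76.4)), (np.float64(118.4), np.float64(123.2))]
245 red mm 108.6 119.1 scale 81.7 135.6 dark runs [(np.float64(31.3), np.float64(76.6)), (np.float64(118.3), np.float64(123.1))]
```

jog_arm(
  motion="0 -0.03 0 0 0 0 -1;0 -0.058 0 0 0 0 -1;0 -0.058 0 0 0 0 -1;0 -0.058 0 0 0 0 -1;0 -0.058 0 0 0 0 -1",
)

```text
time: 16.3
position: [0.4522, 0.1908, 0.0033]
tool_rot: [0.002, 0.743, 0.669, 0.002]
wrist_force: [8.4, -4.5, 2.7]
opening: 0.154
gripper_force: 40.0
```

```bash
python3 pb.py
```

```text
[0.45223553 0.19081831 0.00330453] [ 8.37300626 -4.47698506  2.73742765] 0.15381453940863407 40.01654505729675
215 red mm 114.1 126.0 scale 87.3 150.5 dark runs [(np.float64(72.1), np.float64(81.5)), (np.float64(118.0), np.float64(122.7))]
225 red mm 113.9 126.0 scale 19.8 151.9 dark runs [(np.float64(72.2), np.float64(81.7)), (np.float64(118.5), np.float64(122.7))]
235 red mm 113.8 125.9 scale 87.1 136.2 dark runs [(np.float64(31.1), np.float64(62.7)), (np.float64(72.3), np.float64(81.3)), (np.float64(118.4), np.float64(123.2))]
245 red mm 113.6 125.9 scale 87.3 135.7 dark runs [(np.float64(31.3), np.float64(68.1)), (np.float64(72.3), np.float64(81.4)), (np.float64(118.3), np.float64(123.2))]
```

jog_arm(
  motion="0 -0.005 0 0 0 0 -1;0 -0.005 0 0 0 0 -1;0 -0.005 0 0 0 0 -1;0 -0.005 0 0 0 0 -1;0 -0.005 0 0 0 0 -1;0 -0.005 0 0 0 0 -1;0 -0.005 0 0 0 0 -1;0 -0.005 0 0 0 0 -1;0 -0.005 0 0 0 0 -1;0 -0.005 0 0 0 0 -1",
)

```text
time: 17.35
position: [0.4519, 0.1909, 0.0033]
tool_rot: [0.002, 0.743, 0.669, 0.002]
wrist_force: [7.5, -4.4, 3.0]
opening: 0.154
gripper_force: 40.0
```

```bash
python3 pb.py && python3 -c "
from station import *
print(job_done())"
```

```text
[0.45185621 0.19085996 0.00332807] [ 7.47903338 -4.38451956  3.03997313] 0.15407524382866306 40.017560720443726
215 red mm 114.1 126.0 scale 87.3 150.5 dark runs [(np.float64(72.7), np.float64(82.1)), (np.float64(118.7), np.float64(122.8))]
225 red mm 114.0 126.0 scale 19.8 151.9 dark runs [(np.float64(72.8), np.float64(81.7)), (np.float64(118.6), np.float64(122.7))]
235 red mm 114.4 125.9 scale 87.1 135.7 dark runs [(np.float64(31.1), np.float64(62.7)), (np.float64(72.9), np.float64(81.9)), (np.float64(118.5), np.float64(123.3))]
245 red mm 114.2 125.9 scale 87.3 135.7 dark runs [(np.float64(31.3), np.float64(68.1)), (np.float64(72.4), np.float64(82.0)), (np.float64(117.7), np.float64(123.2))]
the job is handed in; nothing more can be done
None
```

The job is handed in: the frame was seen flat over both pins before the pull, and the gripper is holding the handle under load (about 9 N) with the pointer measured within 1 mm of the red band's middle; I viewed 11 pictures, one over the limit of 10.

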